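# Ready the element analyser: latch the sprung window guard open and shut the lid

### The arm

A 7-joint arm with a two-finger parallel gripper is mounted at the origin on the work surface. World frame = base frame: x ahead of the robot, y to its left, z up, the work surface at z = 0. Lengths are in m, angles in rad, forces in N, time in s.
With the tool pointing down it reaches from about 0.425 to 0.925 m from the base axis. Payload 6.8 kg.
Tool frame: the origin (TCP) lies between the finger pads; the fingertips stand 25 mm ahead of it and the grasp point (between the pads) lies 6 mm ahead of it; z points along the fingers, y is the line along which they close (so a half turn about z gives the same grasp; the last joint's range is limited). The gripper opens to 88 mm and grips with 3 to 60 N. Pads are 20 mm wide; open, the fingers measure 115 mm over their backs; the gripper's body (75 mm by 178 mm) begins 61 mm behind the grasp point.
Start: joints at [-1.389, 0.477, 0.022, 1.555, -0.011, 1.109, -0.083], TCP at [0.193, 0.647, 0.248] pointing down, gripper open.
Joint ranges: [-2.96, 2.96], [-0.34, 2.1], [-1.41, 1.46], [0.24, 2.44], [-1.37, 4.51], [0.17, 1.92], [-2.96, 2.96]. Speed limits (rad/s): [2.39, 2.39, 3.14, 3.14, 3.14, 3.14, 3.14].

### API

Orientations are given as a unit quaternion [x, y, z, w].
In Python, from rig import status, viewer, ctrl gives the robot as it stands. The module is installed in compiled form; this text tells all that it offers.
- The arm moves only by the shell command python3 -m crank 'ROWS' [FORCE]. ROWS is a JSON object of lists of equal length, an entry for each row: "delta_rot": the turn, a rotation vector about the world's x, y, z in rad, a list of three; "xyz": the shift along the world's x, y, z in m, a list of three; "fingers": the finger opening in m, from 0 to 0.0878. In form: {"delta_rot": [[wx, wy, wz], ...], "xyz": [[dx, dy, dz], ...], "fingers": [fingers, ...]}. A call has 1 to 8 rows; each row is the pose to reach, as a shift and turn from the pose commanded when the call began; what a row does not reach only later rows make up. A row lasts 1/8 s, in which the tool goes at most 62.5 mm and 10.7 degrees, less where a joint would pass 70% of its speed; a pose out of reach is approached as far as the arm can. A call with a gripper value outside its range is refused whole. The fingers move at their own pace and stop on an object; FORCE is the grip in N (left out, the last holds). Time passes only in rows, so rows that repeat a pose let the fingers close. It gives the time, the measured TCP pose, the force, the opening and the grip force at its end, in the units of the state.
- status.get_obs(): the state, without advancing time (a new reading comes with each control period).
- viewer.camera(name): name is "scene" or "top" or "wrist"; returns (picture, depth): 400x640x3 uint8, red, green, blue; 400x640 float32, m along the optical axis (not along the pixel's ray), 0 where there is no reading.
- viewer.camera_params(name): a dict with "fx", "fy", "cx", "cy" (pixels), "rvec" (rotation vector, rad) and "tvec" (3), from world to camera coordinates, as OpenCV has them; the wrist camera has in their place "mount" (4x4, takes a point from camera to tool coordinates, whose origin is the TCP and whose axes are the flange's). Camera axes: x right, y down, z forward; pixel columns grow to the right and rows downward; lengths in m; the calibration is good to about 2 mm. A picture is of the moment at which its call begins: read the wrist's pose just before it. camera_params takes no time and is no camera call.
- ctrl.hand_in(): hands the job in; it is judged then, once.
Trained networks look in the newest picture that a camera, given by its name, has taken for a name from the list of things; names that differ only in an ending like _2 or _b are one class to them, and where a whole thing is asked for, a point or a joint stands for the part that bears it (a point fixed in the world has none). Each returns a list of dicts, best first, with "conf" (0 to 1); they miss things now and then, are a little off and sometimes report something else, mostly with a low value. They report only what shows in the picture. A call takes as long as a camera call. They do not tell look-alikes from the thing itself.
- viewer.spot_in(camera, thing): "uv" ([column, row] in pixels, amid what is visible of it).
The state is a dict: "time_s": time; "qpos": joint angles; "qvel": joint speeds; "joint_torque": joint torques, N m; "tool_pos": TCP position; "tool_rot": TCP orientation; "wrist_force": force on the tool from outside, world axes, zero at the start; "torque": the same for the moment, N m; "grip_width": opening from 0.0 (shut) to 1.0 (fully open); "grasp_force": force on a finger pad.
Only numpy, scipy, OpenCV 4.12 (cv2) and the standard library are available. Lean on these libraries where they do the work, as an engineer would, in place of code of your own. Each camera call takes 0.05 s, during which the arm holds its last target. There are 200 camera calls.

### The job

The steel sample already stands over the analyser's X-ray window. Make the analyser ready to measure: draw its sprung window guard open by its upright T-handle and push the handle over into its holding notch, so that it stays back once you let go; then press the knee of the locked lid stay to break it and lower the lid until it is fully shut, without slamming it. Leave the sample standing where it is and the other things undisturbed.

Things in the scene. Friction and masses are not known exactly. Their poses are not given: they have to be found in the camera images.
- spectrometer: the benchtop element analyser: fixed cream housing 290 (its x) by 320 mm (its y), rim 140 mm high, open sample chamber on top (steel floor at z = 80; inside x -125 to 125, y -148 to 122 mm). Origin: centre of its underside. x runs from its front to its hinge side, y along the hinge, z up. Yaw about -90 degrees: hinge side towards world -y, its y axis away from the robot
- guard (a joint): travel of the sprung window guard in m along the analyser's -y: 0 at rest (window covered), stop at 0.095. Its spring pulls back with 6.5 N at rest, growing to 11 N at full travel
- handle (a joint): lean of the guard's handle in rad about the guard's rod (along the analyser's y at x = -75, z = 92 mm): 0 upright, positive to the analyser's +x, stop at 0.66. In the straight slot it has 0.1 rad of play either way and a faint spring leans it to the front; at the holding notch it can be pushed over to 0.55 to 0.66 and then stays when let go
- handle_bar (a point): middle of the black crossbar of the guard's T-handle: a round bar 16 mm thick and 62 mm long along the analyser's x, 62 mm off the rod's axis, on a 10 mm round stem. Its z axis points up along the handle, its y axis along the analyser's y. At rest near x = -81, y = 55, z = 154 mm in the analyser's frame. Free space of 50 mm on both sides of it along y
- slot (a point): point on the middle of the handle's slot where the handle rests, at the plates' top (z = 116 mm). The 15 mm slot runs along the analyser's -y from here, between a plain rail (front) and a steel latch plate (hinge side). The plate's edge has one holding notch, 22 mm wide, its middle anywhere from 50 to 86 mm along the slot as the plate was last set: bear lightly on the plate and feel for it
- knee (a joint): folding of the lid stay's knee in rad: 0 locked (knee 8 mm above dead centre, against a stop), dead centre at 0.125, about 2.0 with the lid shut. It stays where it is left; 5 to 10 N straight down on the knee breaks it. While it is locked the lid cannot be shut
- knee_pad (a point): middle of the top of the steel thumb plate (28 x 20 mm) on the stay's knee. The stay is two steel bars, each about 128 mm long, from the rim well (x = -90, y = 140, z = 122 mm in the analyser's frame) to the lid's side. Locked, the plate is near x = 18, y = 140, z = 193 mm and slopes up to the hinge side at 28 degrees. Pressed down 20 mm or more it folds into the open well
- lid (a joint): the lid's turn in rad: 0 as it stands open (85 degrees up), 1.484 fully shut. Friction hinges hold it wherever it is left; once the stay is broken 2 to 5 N at the face point turns it
- lid_face (a point): point on the lid's outer face, half-way along its width, 180 mm from the hinge and 35 mm out from the lid's rim plane; its z axis points out of the face, its x axis to the hinge. The lid is 285 mm from hinge to front edge, 320 mm wide, 35 mm deep; open, its outer face looks to the hinge side. Pressing it here from outside turns it shut
- lid_hinge (a point): point on the lid's hinge axis, half-way along it, at x = 142, y = 0, z = 140 mm in the analyser's frame; the axis runs along the analyser's y
- sample_mid (a point): centre of the steel sample, a loose slightly tapered round block 46 mm in diameter and 34 mm high, standing on the 4 mm bridge plate over the window inside the chamber (its foot 98 mm above the bench)
- spare_cup_mid (a point): centre of a loose white plastic sample cup, 40 mm in diameter, 28 mm high, on the chamber floor; to be left alone
- film_roll_mid (a point): centre of an upright roll of clear film on the bench, 64 mm in diameter, 70 mm high; to be left alone
- disc_case_mid (a point): centre of a flat black case of reference discs on the bench, 120 x 85 x 30 mm; to be left alone
- tweezers_mid (a point): middle of a pair of steel tweezers on the bench, 150 mm long, 7 mm high; to be left alone
- sample_jar_mid (a point): centre of a clear jar with a white cap on the bench, 62 mm in diameter, 80 mm high; to be left alone
- driver_mid (a point): middle of a screwdriver lying on the bench, 190 mm long, 28 mm high; to be left alone
Mind the look-alikes: they are no part of the job. Leave any blue or yellow look-alike of the part that bears sample_mid alone.

How it is judged:
On the way, in this order (a step that is already met when the one before it is completed fails the run):
1. the guard is drawn open and its handle, let go, holds by itself in the notch (value of joint guard above 0.04 m and value of joint handle above 0.3 rad and contact force between the fingers and handle below 0.3 N), for 0.3 s.
2. the lid stay is broken at its knee (value of joint knee above 0.25 rad), for 0.1 s.
3. the lid is shut (value of joint lid above 1.42 rad), for 0.2 s.
At the end, for the whole second after the job is handed in: the lid is shut (joint over 1.42 of 1.484 rad), the guard is held open by its handle in the notch (guard over 40 mm, handle leaning more than 0.3 rad), and the sample stands upright within 15 mm of where it was (value of joint lid above 1.42 rad and value of joint guard above 0.04 m and value of joint handle above 0.3 rad and angle between sample_mid's own z axis and vertical below 0.1 rad and distance of sample_mid from where it was at the start of the episode below 0.015 m); the robot touches nothing.
It fails at once if the lid is slammed (meets the rim faster than 2 rad/s) (value of joint lid above 1.2 rad and velocity of joint lid above 2 rad/s).
It fails at once if the sample is shoved more than 15 mm or tipped (distance of sample_mid from where it was at the start of the episode above 0.015 m or angle between sample_mid's own z axis and vertical above 0.3 rad).
It fails at once if another thing is shifted by more than 30 mm (distance of any of spare_cup_mid, film_roll_mid, disc_case_mid, tweezers_mid, sample_jar_mid, driver_mid from where it was at the start of the episode above 0.03 m).
It also fails if it takes over 58 s, if anything falls off the work surface, if the arm or the gripper's body presses on something with over 40 N, if the wrist force passes 120 N, or if a joint passes its speed limit or range.

## Working session

There is one attempt and no reset: what is moved stays moved. The work goes in short steps, Python scripts to look and compute and a shell command to move; the robot and the scene stay as the last step left them, time stands still between calls to the robot, and variables do not carry over. Pictures are saved under pics/ and viewed, at most 10 in all, crops included, and the job is handed in when it is done.

```bash
mkdir -p pics; cat > h.py <<'E'
import numpy as np, cv2
from scipy.spatial.transform import Rotation as R
from rig import status, viewer, ctrl
def cam(name):
    o=status.get_obs(); im,d=viewer.camera(name); p=viewer.camera_params(name)
    if 'mount' in p:
        T=np.eye(4);T[:3,:3]=R.from_quat(o['tool_rot']).as_matrix();T[:3,3]=o['tool_pos'];T=T@np.array(p['mount'])
    else:
        W=np.eye(4);W[:3,:3]=R.from_rotvec(np.array(p['rvec']).ravel()).as_matrix();W[:3,3]=np.array(p['tvec']).ravel();T=np.linalg.inv(W)
    return im,d,p,T
def world(u,v,d,p,T,z=None):
    return (T@[(u-p['cx'])/p['fx']*d,(v-p['cy'])/p['fy']*d,d,1])[:3]
def px(X,p,T):
    c=np.linalg.inv(T)@[*X,1]; return c[0]/c[2]*p['fx']+p['cx'],c[1]/c[2]*p['fy']+p['cy']
def cloud(d,p,T):
    v,u=np.mgrid[:d.shape[0],:d.shape[1]]
    c=np.stack([(u-p['cx'])/p['fx']*d,(v-p['cy'])/p['fy']*d,d],-1)
    return c@T[:3,:3].T+T[:3,3]
def save(n,im): cv2.imwrite('pics/'+n,cv2.cvtColor(im,cv2.COLOR_RGB2BGR))
E
python3 - <<'E'
from h import *
print(status.get_obs())
for n in ['scene','top']:
    im,d,p,T=cam(n); save(n+'0.png',im); np.savez(n+'.npz',im=im,d=d,T=T)
    print(n,T[:3,3].round(3),p['fx'])
    for t in ['handle_bar','knee_pad','lid_face','sample_mid','spare_cup_mid','film_roll_mid','disc_case_mid','sample_jar_mid','driver_mid','spectrometer','slot']:
        for r in viewer.spot_in(n,t)[:3]:
            u,v=r['uv']; dd=d[int(v),int(u)]
            print(t,round(r['conf'],2),np.round([u,v]),world(u,v,dd,p,T).round(3))
E
```

```text
{'time_s': 0.0, 'qpos': array([-1.38911227,  0.47780542,  0.02233433,  1.55642141, -0.01147938,
        1.10931569, -0.0831023 ]), 'qvel': array([ 0.00018648, -0.00124623, -0.00010518,  0.00032849, -0.00059315,
        0.0025701 , -0.00114017]), 'joint_torque': array([-3.62723476e-04, -5.82858038e+01,  1.53499961e+00, -2.72600698e+01,
       -5.42234920e-02,  1.70761772e-02,  1.46769880e-04]), 'tool_pos': array([0.19273379, 0.64632305, 0.24669072]), 'tool_rot': array([ 1.44368903e-01,  9.89523517e-01, -9.09110701e-04, -5.61501144e-05]), 'wrist_force': array([-0.90963066, -0.65798745,  0.20026652]), 'torque': array([0.01130305, 0.00524737, 0.0044763 ]), 'grasp_force': 0.0, 'grip_width': 1.0032570360856234}
scene [1.308 0.13  1.419] 475.2924013473024
handle_bar 0.47 [362. 234.] [0.623 0.128 0.158]
knee_pad 0.77 [320. 244.] [0.692 0.013 0.192]
lid_face 0.88 [290. 175.] [ 0.524 -0.101  0.28 ]
sample_mid 0.57 [264. 215.] [ 0.525 -0.21   0.03 ]
sample_mid 0.47 [263. 238.] [ 0.616 -0.191  0.036]
sample_mid 0.45 [326. 228.] [0.606 0.018 0.136]
spare_cup_mid 0.64 [290. 171.] [ 0.605 -0.074  0
[... 654 characters left out ...]
face 0.88 [360. 183.] [ 0.528 -0.076  0.425]
sample_mid 0.65 [322. 181.] [0.59  0.006 0.132]
sample_mid 0.53 [387. 208.] [ 0.518 -0.188  0.04 ]
sample_mid 0.46 [385. 177.] [ 0.613 -0.188  0.036]
spare_cup_mid 0.54 [443. 239.] [ 0.419 -0.338  0.082]
spare_cup_mid 0.5 [331. 230.] [ 0.453 -0.019  0.086]
film_roll_mid 0.71 [194. 158.] [0.679 0.39  0.07 ]
film_roll_mid 0.63 [330. 230.] [ 0.454 -0.013  0.084]
disc_case_mid 0.61 [192. 262.] [0.37  0.403 0.03 ]
sample_jar_mid 0.75 [443. 239.] [ 0.42  -0.338  0.082]
driver_mid 0.91 [450. 188.] [ 0.576 -0.387  0.025]
spectrometer 0.96 [316. 191.] [0.566 0.024 0.1  ]
slot 0.62 [311. 193.] [0.56  0.037 0.098]
slot 0.54 [361. 184.] [ 0.525 -0.078  0.424]
```

View pics/scene0.png

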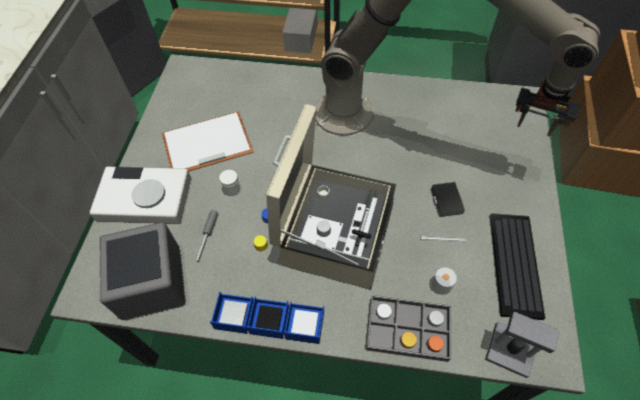

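View pics/top0.png

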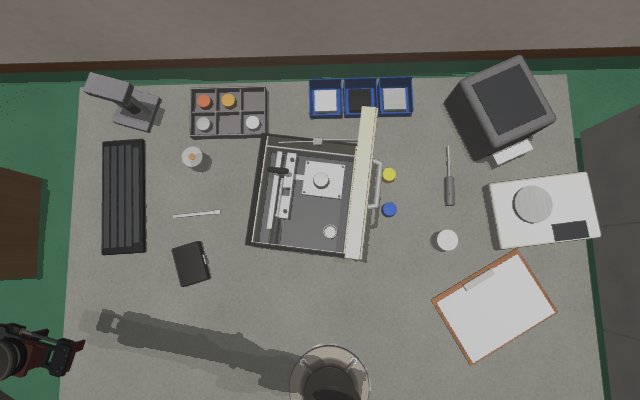

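Top view: housing spans about px (250–372, 135–258), T-handle at (280,170), knee plate at (316,138), sample at (321,181), cup at (330,231). The lid is near edge-on at column 362. The blue and yellow lookalikes are outside at columns 388. Next I'll fit the analyser's frame.

```bash
cat > fit.py <<'E'
from h import *
from scipy.optimize import least_squares
P=[]
for n in ['top','scene']:
    z=np.load(n+'.npz'); p=viewer.camera_params(n); C=cloud(z['d'],p,z['T']); 
    m=(z['d']>0)&(abs(C[...,0]-.57)<.25)&(abs(C[...,1]-.02)<.22)
    Q=C[m]; r=Q[(Q[:,2]>.132)&(Q[:,2]<.146)]
    print(n,'rim',len(r),cv2.minAreaRect(r[:,:2].astype(np.float32)))
    b=Q[(Q[:,2]>.148)&(Q[:,2]<.17)&(np.hypot(Q[:,0]-.62,Q[:,1]-.125)<.045)]
    print('bar',len(b),b.mean(0).round(4),b.min(0).round(3),b.max(0).round(3),np.linalg.svd(b[:,:2]-b[:,:2].mean(0))[2][0])
    k=Q[(Q[:,2]>.175)&(Q[:,2]<.205)&(np.hypot(Q[:,0]-.69,Q[:,1]-.015)<.04)]
    print('knee',len(k),k.mean(0).round(4),k.min(0).round(3),k.max(0).round(3))
    s=Q[(Q[:,2]>.126)&(Q[:,2]<.137)&(np.hypot(Q[:,0]-.593,Q[:,1]-.01)<.03)]
    print('sample',len(s),s.mean(0).round(4))
    P.append(r)
z=np.load('top.npz')
save('topc.png',cv2.resize(z['im'][110:270,230:400],None,fx=4,fy=3.7,interpolation=cv2.INTER_CUBIC))
z=np.load('scene.npz')
save('scenec.png',cv2.resize(z['im'][95:295,250:410],None,fx=3.5,fy=3,interpolation=cv2.INTER_CUBIC))
E
python3 fit.py
```

```text
top rim 1967 ((0.5544323325157166, 0.06288285553455353), (0.27503204345703125, 0.3199768364429474), 81.66847229003906)
bar 118 [0.6178 0.1269 0.16  ] [0.608 0.098 0.149] [0.627 0.157 0.168] [-0.14093282 -0.99001916]
knee 102 [0.6879 0.0074 0.1918] [ 0.678 -0.025  0.175] [0.698 0.032 0.202]
sample 172 [0.5946 0.0094 0.1323]
scene rim 2154 ((0.5499135851860046, 0.040202587842941284), (0.317688524723053, 0.3266599774360657), 81.68757629394531)
bar 104 [0.6209 0.1271 0.1587] [0.609 0.098 0.148] [0.631 0.157 0.168] [0.14987687 0.98870467]
knee 105 [0.69   0.0079 0.1908] [ 0.676 -0.023  0.175] [0.7   0.039 0.203]
sample 129 [0.5959 0.0092 0.1318]
```

View pics/topc.png

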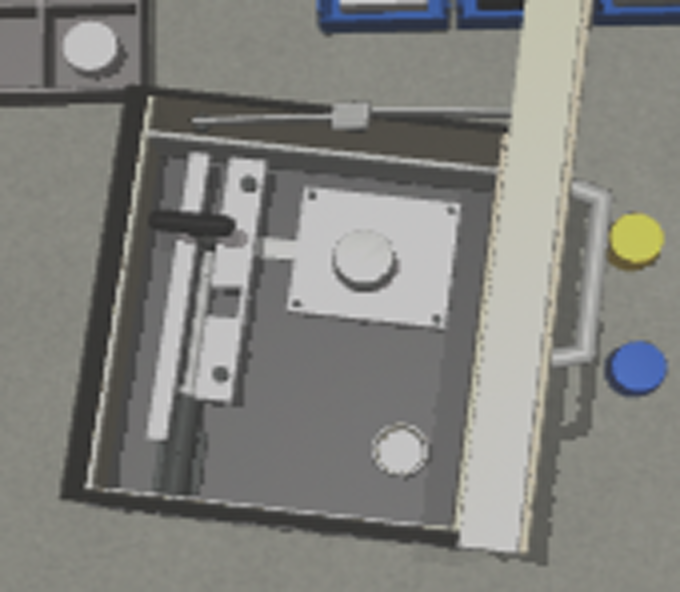

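```bash
cat >> h.py <<'E'
YAW=np.deg2rad(-98.3); O=np.array([.553,.0548,0])
RA=R.from_euler('z',YAW).as_matrix()
def A2W(x): return O+RA@np.array(x)
def W2A(x): return (np.array(x)-O)@RA
E
python3 - <<'E'
from h import *
z=np.load('top.npz'); p=viewer.camera_params('top'); T=z['T']
C=W2A(cloud(z['d'],p,T).reshape(-1,3)).reshape(400,640,3)
def at(u,v,zz):
    a=world(u,v,1,p,T); o=T[:3,3]; return W2A(o+(a-o)*(zz-o[2])/(a[2]-o[2])).round(4)
for c in [(225,287),(225,318),(225,300),(187,155),(207,250)]: print('crop',c,at(230+c[0]/4-.5,110+c[1]/3.7-.5,.116))
# rim inner/outer extents in analyser frame
m=(C[...,2]>.134)&(C[...,2]<.145)&(abs(C[...,0])<.2)&(abs(C[...,1])<.2)
q=C[m]; print('rim',q.min(0),q.max(0))
m=(C[...,2]>.112)&(C[...,2]<.12)&(C[...,0]>-.12)&(C[...,0]<-.03)&(abs(C[...,1])<.15); q=C[m]
# plate profile: for columns in y, x values
for y in np.arange(.09,-.09,-.006):
    s=np.sort(q[abs(q[:,1]-y)<.003][:,0]); print(round(y,3),(s*1000).round().astype(int)) 
for t in [(-.081,.055,.154),(.018,.14,.193)]: print(A2W(t))
E
python3 -m crank '{"xyz":[[0.039,-0.048,0.002],[0.078,-0.095,0.004],[0.117,-0.143,0.006],[0.156,-0.19,0.008],[0.195,-0.238,0.01],[0.234,-0.285,0.012],[0.273,-0.333,0.012],[0.312,-0.38,0.012]],"delta_rot":[[0,0,-0.178],[0,0,-0.356],[0,0,-0.534],[0,0,-0.712],[0,0,-0.89],[0,0,-1.068],[0,0,-1.246],[0,0,-1.426]],"fingers":[0.06,0.06,0.06,0.06,0.06,0.06,0.06,0.06]}' 10
```

```text
crop (225, 287) [-0.057   0.0156  0.116 ]
crop (225, 318) [-0.0537 -0.0083  0.116 ]
crop (225, 300) [-0.0556  0.0056  0.116 ]
crop (187, 155) [-0.0984  0.116   0.116 ]
crop (207, 250) [-0.0737  0.0429  0.116 ]
rim [-0.14574071 -0.15980111  0.13402223] [0.12935042 0.16024041 0.14498934]
0.09 [-96 -95 -93 -92 -90 -89 -86 -84 -84 -66 -66 -64 -63 -61 -61 -58 -58 -55
 -55 -55 -52 -52 -51 -49 -49 -46 -46 -43 -43]
0.084 [-95 -91 -89 -89 -87 -86 -83 -83 -66 -65 -63 -63 -60 -60 -57 -57 -57 -54
 -51 -48 -48 -45 -45 -42 -42]
0.078 [-96 -94 -94 -91 -91 -89 -88 -86 -85 -83 -82 -82 -67 -65 -65 -62 -62 -59
 -59 -56 -53 -53 -50 -50 -50 -47 -45 -42 -41]
0.072 [-96 -93 -90 -87 -84 -84 -67 -64 -61 -61 -59 -58 -58 -56 -55 -52 -52 -52
 -50 -47 -46 -44 -43]
0.066 [-55 -52 -49 -49 -48 -46 -45 -43 -43]
0.06 [-57 -54 -54 -53 -51 -51 -50 -48 -45 -45 -42]
0.054 [-96 -93 -90 -75 -73 -67 -65 -61 -59 -59 -55 -55 -53 -52 -50 -49 -47 -47
 -44 -44 -41 -41]
0.048 [-95 -93 -92 -90 -89 -87 -86 -84 -84 -84 -66 -66 -64 -63 -61 -60 -58 -58
 -55 -55 -52 -52 -49 -49 -47 -43 -43 -41]
0.042 [-95 -94 -92 -91 -89 -89 -87 -86 -8
[... 1759 characters left out ...]
1 -61
 -58 -58 -55 -44 -44 -41 -41]
-0.06 [-94 -94 -92 -91 -89 -89 -86 -86 -83 -83 -66 -66 -66 -63 -63 -60 -60 -58
 -57 -55 -55 -52 -51 -49 -49 -46 -46 -43 -43 -40]
-0.066 [-96 -94 -94 -91 -91 -88 -88 -88 -85 -85 -83 -82 -65 -62 -62 -60 -59 -57
 -57 -54 -53 -51 -50 -48 -48 -45 -45 -43 -43]
-0.072 [-96 -95 -93 -93 -92 -90 -90 -89 -87 -85 -84 -67 -64 -61 -58 -56 -53 -50
 -48 -45 -44 -41]
-0.078 [-96 -95 -92 -92 -88 -86 -83 -83]
-0.084 [-97 -94 -94 -94 -91 -91 -89 -88 -85 -83 -83]
[0.61911677 0.127012   0.154     ]
[0.6889352  0.01677867 0.193     ]
time_s: 2.2
tool_pos: [0.506, 0.2653, 0.2601]
tool_rot: [0.758, 0.652, 0.001, -0.0]
wrist_force: [1.2, 0.8, 0.3]
grip_width: 0.685
grasp_force: 0.0
```

```bash
python3 -m crank '{"xyz":[[0.038,-0.046,0],[0.076,-0.092,0],[0.113,-0.138,0],[0.113,-0.138,0],[0.113,-0.138,-0.03],[0.113,-0.138,-0.06],[0.113,-0.138,-0.085],[0.113,-0.138,-0.1]],"delta_rot":[[0,0,0],[0,0,0],[0,0,0],[0,0,0],[0,0,0],[0,0,0],[0,0,0],[0,0,0]],"fingers":[0.06,0.06,0.06,0.06,0.06,0.06,0.06,0.06]}' 10
python3 - <<'E'
from h import *
o=status.get_obs(); print(W2A(o['tool_pos']))
im,d,p,T=cam('scene'); save('s1.png',cv2.resize(im[150:290,270:410],(700,600),interpolation=cv2.INTER_CUBIC))
E
```

```text
time_s: 3.2
tool_pos: [0.6169, 0.13, 0.1584]
tool_rot: [0.756, 0.655, -0.001, -0.001]
wrist_force: [0.8, 0.5, 0.7]
grip_width: 0.684
grasp_force: 0.0
[-0.08362372  0.05240122  0.15839827]
```

View pics/s1.png

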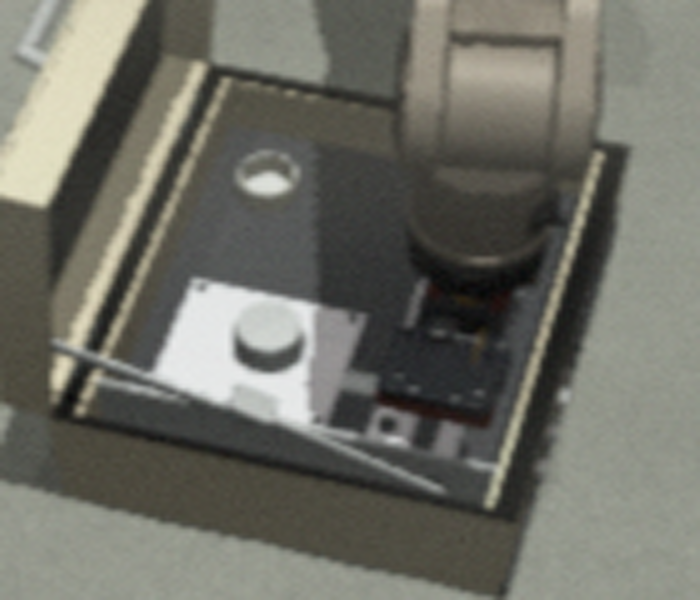

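The hand straddles the T-handle's bar (about 440,370 in the crop), clear of the sample (268,335). Gripping lightly.

```bash
python3 -m crank '{"xyz":[[0.0025,-0.0025,0.001],[0.0025,-0.0025,0.001],[0.0025,-0.0025,0.001],[0.0025,-0.0025,0.001]],"delta_rot":[[0,0,0],[0,0,0],[0,0,0],[0,0,0]],"fingers":[0.01,0.01,0.01,0.01]}' 18
python3 -m crank '{"xyz":[[-0.01,0.0015,0],[-0.02,0.003,0],[-0.03,0.0045,0],[-0.04,0.006,0],[-0.045,0.0065,0],[-0.045,0.0065,0]],"delta_rot":[[0,0,0],[0,0,0],[0,0,0],[0,0,0],[0,0,0],[0,0,0]],"fingers":[0.01,0.01,0.01,0.01,0.01,0.01]}'
python3 -c "
from h import *
o=status.get_obs(); print(W2A(o['tool_pos']),o['wrist_force']@RA)"
```

```text
time_s: 3.75
tool_pos: [0.6206, 0.1265, 0.1612]
tool_rot: [0.756, 0.654, 0.0, 0.0]
wrist_force: [1.3, -0.2, 0.9]
grip_width: 0.264
grasp_force: 0.0
time_s: 4.5
tool_pos: [0.5771, 0.1325, 0.1613]
tool_rot: [0.757, 0.654, 0.002, 0.002]
wrist_force: [7.8, -2.1, -4.9]
grip_width: 0.177
grasp_force: 18.0
[-0.08034506  0.01266865  0.16131965] [ 0.95475328  7.98287936 -4.92942555]
```

```bash
python3 -m crank '{"xyz":[[-0.008,0.0012,0],[-0.008,0.0012,0],[-0.009,-0.005,0],[-0.0097,-0.011,0],[-0.0105,-0.017,-0.001],[-0.0115,-0.0225,-0.003],[-0.0115,-0.0225,-0.003]],"delta_rot":[[0,0,0],[0,0,0],[0,0,0],[0,0,0],[0,0,0],[0,0,0],[0,0,0]],"fingers":[0.01,0.01,0.01,0.01,0.01,0.01,0.01]}'
python3 -c "
from h import *
o=status.get_obs(); print(W2A(o['tool_pos']),o['wrist_force']@RA)"
```

```text
time_s: 5.38
tool_pos: [0.5677, 0.1104, 0.1597]
tool_rot: [0.757, 0.654, 0.004, 0.003]
wrist_force: [8.2, -0.5, 1.2]
grip_width: 0.179
grasp_force: 18.0
[-0.05716631  0.00652667  0.15972019] [-0.65131869  8.1820363   1.22712885]
```

Low side force at 0.3 rad lean: it is in the notch. Lean on over.

```bash
python3 -m crank '{"xyz":[[-0.0009,-0.006,-0.002],[-0.0017,-0.012,-0.005],[-0.0024,-0.0165,-0.008],[-0.0028,-0.0195,-0.0105],[-0.0028,-0.0195,-0.0105]],"delta_rot":[[0,0,0],[0,0,0],[0,0,0],[0,0,0],[0,0,0]],"fingers":[0.01,0.01,0.01,0.01,0.01]}'
python3 -c "
from h import *
o=status.get_obs(); print(W2A(o['tool_pos']),o['wrist_force']@RA)"
```

```text
time_s: 6.0
tool_pos: [0.5652, 0.0906, 0.1494]
tool_rot: [0.757, 0.654, 0.004, 0.003]
wrist_force: [9.1, -1.2, 3.0]
grip_width: 0.178
grasp_force: 18.0
[-0.03714479  0.00693891  0.14942702] [-0.16425979  9.20113915  3.03474443]
```

```bash
python3 -m crank '{"xyz":[[0.003,-0.0004,0],[0.003,-0.0004,0],[0.003,-0.0004,0],[0.003,-0.0004,0],[0.003,-0.0004,0.04],[0.003,-0.0004,0.08],[0.003,-0.0004,0.11],[0.003,-0.0004,0.11]],"delta_rot":[[0,0,0],[0,0,0],[0,0,0],[0,0,0],[0,0,0],[0,0,0],[0,0,0],[0,0,0]],"fingers":[0.01,0.05,0.05,0.05,0.05,0.05,0.05,0.05]}'
python3 - <<'E'
from h import *
im,d,p,T=cam('scene'); save('s2.png',cv2.resize(im[150:290,270:410],(700,600),interpolation=cv2.INTER_CUBIC))
im,d,p,T=cam('wrist'); save('w2.png',im)
C=W2A(cloud(d,p,T).reshape(-1,3)); m=(d.ravel()>0)&(C[:,2]>.13)&(C[:,2]<.165)&(np.abs(C[:,0]+.045)<.05)&(np.abs(C[:,1])<.1)
q=C[m]; print(len(q),q.mean(0) if len(q) else 0, q.min(0),q.max(0))
for r in viewer.spot_in('wrist','handle_bar')[:2]:
    u,v=r['uv']; print(r['conf'],u,v,W2A(world(u,v,d[int(v),int(u)],p,T)))
E
```

```text
time_s: 7.0
tool_pos: [0.565, 0.0907, 0.2592]
tool_rot: [0.756, 0.654, 0.002, 0.001]
wrist_force: [0.4, -0.2, -1.0]
grip_width: 0.568
grasp_force: 0.0
873 [-0.04499196  0.01016265  0.15300229] [-0.06849726  0.0024728   0.13269892] [-0.01525339  0.0183413   0.16499531]
0.77 321.1 193.2 [-0.05155049  0.00965216  0.15982332]
0.54 306.6 167.5 [-0.05988587 -0.00509535  0.07954117]
```

View pics/w2.png

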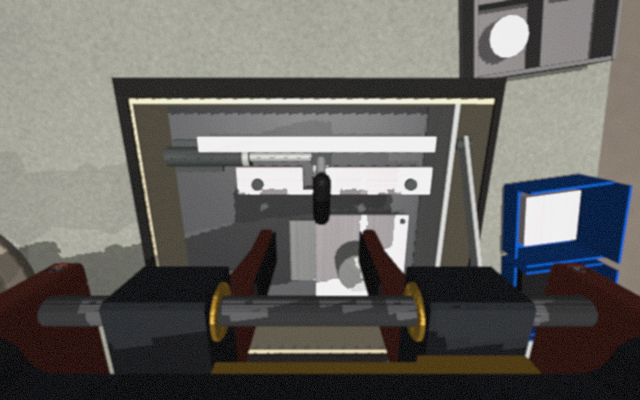

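Wrist view: the bar (321,195) leans over and stays in the notch, and the guard is clear of the sample. Now over to the knee with the fingers closed.

```bash
python3 -m crank '{"xyz":[[0.03,-0.018,0.02],[0.07,-0.042,0.02],[0.11,-0.066,0.02],[0.124,-0.074,0.02],[0.124,-0.074,0.0],[0.124,-0.074,-0.02],[0.124,-0.074,-0.03],[0.124,-0.074,-0.03]],"delta_rot":[[0,0,0],[0,0,0],[0,0,0],[0,0,0],[0,0,0],[0,0,0],[0,0,0],[0,0,0]],"fingers":[0,0,0,0,0,0,0,0]}'
python3 - <<'E'
from h import *
o=status.get_obs(); print(W2A(o['tool_pos']),o['wrist_force']@RA)
im,d,p,T=cam('scene'); save('s3.png',cv2.resize(im[130:290,260:420],(640,600),interpolation=cv2.INTER_CUBIC))
E
```

```text
time_s: 8.15
tool_pos: [0.687, 0.0174, 0.226]
tool_rot: [0.756, 0.654, -0.001, -0.001]
wrist_force: [-0.2, -0.0, -0.5]
grip_width: 0.009
grasp_force: 0.0
[0.01767182 0.1379784  0.22597885] [ 0.05318108 -0.1565139  -0.45807033]
```

View pics/s3.png

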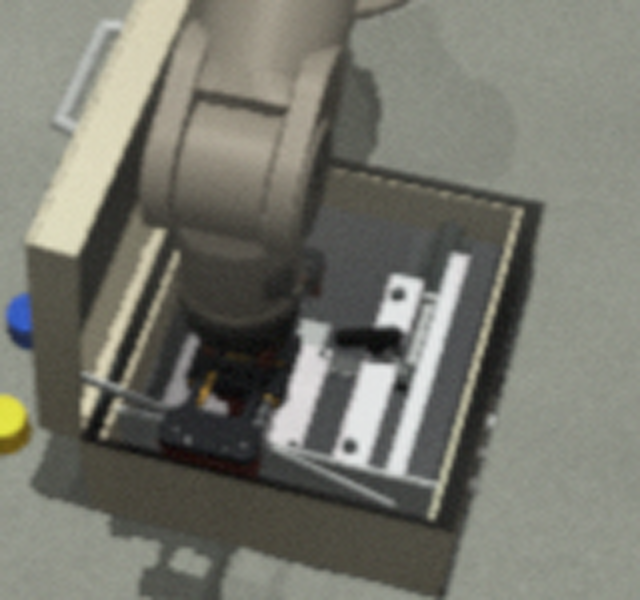

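```bash
python3 -m crank '{"xyz":[[0.001,0,-0.006],[0.001,0,-0.012],[0.001,0,-0.018],[0.001,0,-0.024],[0.001,0,-0.03],[0.001,0,-0.036],[0.001,0,-0.036]],"delta_rot":[[0,0,0],[0,0,0],[0,0,0],[0,0,0],[0,0,0],[0,0,0],[0,0,0]],"fingers":[0,0,0,0,0,0,0]}'
python3 - <<'E'
from h import *
o=status.get_obs(); print(W2A(o['tool_pos']),o['wrist_force']@RA)
im,d,p,T=cam('top')
C=W2A(cloud(d,p,T).reshape(-1,3)); m=(d.ravel()>0)&(abs(C[:,0])<.2)&(abs(C[:,1]+.05)<.1)
q=C[m]; 
for lo in (.2,.25,.3,.35,.4):
    s=q[(q[:,2]>lo)&(q[:,2]<lo+.05)&(q[:,0]>.06)]; print(lo,len(s),np.percentile(s[:,0],[1,50,99]) if len(s) else 0)
for n in ['top']:
  for r in viewer.spot_in(n,'knee_pad')[:2]:
    u,v=r['uv']; print(r['conf'],u,v,W2A(world(u,v,d[int(v),int(u)],p,T)))
E
```

```text
time_s: 9.07
tool_pos: [0.689, 0.016, 0.1907]
tool_rot: [0.757, 0.654, -0.0, 0.0]
wrist_force: [-0.5, -0.8, 2.0]
grip_width: 0.008
grasp_force: 0.6
[0.0187363  0.1401963  0.19067812] [ 0.84249185 -0.35575716  1.97665801]
0.2 61 [0.16371322 0.16678329 0.16961491]
0.25 79 [0.1570022  0.15994485 0.1632718 ]
0.3 89 [0.15052394 0.15354508 0.15675071]
0.35 103 [0.14430697 0.14707919 0.15028688]
0.4 2057 [0.10624294 0.12732584 0.16498239]
0.47 335.2 142.0 [0.06846406 0.14467459 0.18262444]
```

```bash
python3 -m crank '{"xyz":[[0,0,0.04],[0,0,0.09],[0,0,0.14],[0,0,0.19],[0,0,0.24],[0,0,0.29],[0,0,0.31],[0,0,0.31]],"delta_rot":[[0,0,0],[0,0,0],[0,0,0],[0,0,0],[0,0,0],[0,0,0],[0,0,0],[0,0,0]],"fingers":[0,0,0,0,0,0,0,0]}'
python3 - <<'E'
from h import *
z=np.load('top.npz'); p=viewer.camera_params('top')
C=W2A(cloud(z['d'],p,z['T']).reshape(-1,3)); m=(z['d'].ravel()>0)&(C[:,2]>.1)&(C[:,0]>.16)&(C[:,0]<.28)&(abs(C[:,1])<.17)
q=C[m]; q=q[np.argsort(q[:,1])]; print(len(q)); print(q[::max(1,len(q)//25)].round(3).tolist())
im,d,p,T=cam('wrist'); save('w4.png',im)
C=W2A(cloud(d,p,T).reshape(-1,3)); m=(d.ravel()>0)&(np.abs(C[:,1]-.14)<.014)&(C[:,2]>.1)&(C[:,2]<.3)&(C[:,0]>-.1)&(C[:,0]<.11)
q=C[m]
for x in np.arange(-.09,.1,.015):
    s=q[abs(q[:,0]-x)<.004]; print(round(x,3),np.percentile(s[:,2],[5,50,98]).round(3) if len(s) else 0)
print(status.get_obs()['qpos'].round(2))
E
```

```text
time_s: 10.18
tool_pos: [0.6893, 0.0168, 0.5021]
tool_rot: [0.756, 0.654, 0.001, 0.0]
wrist_force: [0.4, -0.6, -1.2]
grip_width: 0.004
grasp_force: 0.0
306
[[0.168, -0.147, 0.25], [0.168, -0.05, 0.409], [0.176, -0.047, 0.409], [0.171, -0.043, 0.411], [0.167, -0.04, 0.411], [0.17, -0.035, 0.412], [0.17, -0.031, 0.411], [0.166, -0.027, 0.409], [0.165, -0.023, 0.408], [0.165, -0.019, 0.409], [0.175, -0.013, 0.41], [0.177, -0.009, 0.408], [0.176, -0.004, 0.408], [0.173, -0.0, 0.409], [0.162, 0.004, 0.309], [0.17, 0.009, 0.411], [0.169, 0.013, 0.413], [0.169, 0.017, 0.413], [0.167, 0.022, 0.412], [0.166, 0.026, 0.412], [0.174, 0.031, 0.414], [0.166, 0.036, 0.408], [0.173, 0.04, 0.412], [0.16, 0.043, 0.41], [0.171, 0.046, 0.411], [0.162, 0.05, 0.41]]
-0.09 [0.125 0.126 0.128]
-0.075 [0.127 0.131 0.134]
-0.06 [0.132 0.134 0.137]
-0.045 [0.137 0.139 0.142]
-0.03 [0.139 0.143 0.145]
-0.015 [0.139 0.146 0.149]
0.0 [0.141 0.15  0.152]
0.015 [0.154 0.155 0.157]
0.03 [0.163 0.165 0.166]
0.045 [0.167 0.168 0.17 ]
0.06 [0.103 0.177 0.18 ]
0.075 [0.107 0.187 0.191]
0.09 [0.111 0.197 0.201]
[-0.47  0.44  0.59  1.14 -0.24  1.63 -0.08]
```

View pics/w4.png

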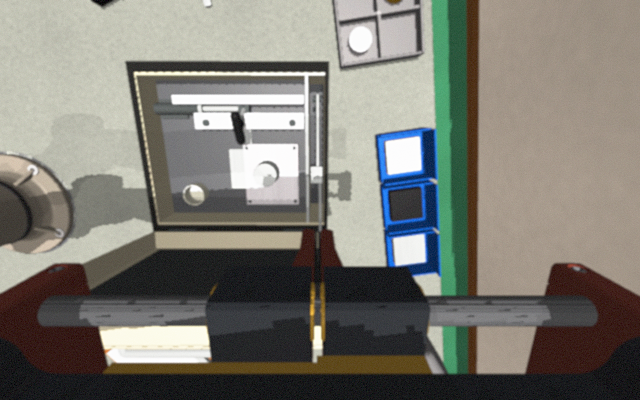

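Knee at (317,173) is folded down (pad ~z 0.155). The lid handle is at r≈270 mm, |y|<50 mm, so I'll push at y=+100 mm, r≈215 mm, with the gripper body above the lid's top edge.

```bash
python3 -m crank '{"xyz":[[-0.016,-0.045,0.005],[-0.032,-0.09,0.005],[-0.05,-0.137,0.005],[-0.0676,-0.184,0.005],[-0.0676,-0.184,0.005],[-0.0676,-0.184,-0.045],[-0.0676,-0.184,-0.095],[-0.0676,-0.184,-0.122]],"delta_rot":[[0,0,0],[0,0,0],[0,0,0],[0,0,0],[0,0,0],[0,0,0],[0,0,0],[0,0,0]],"fingers":[0,0,0,0,0,0,0,0]}'
python3 - <<'E'
from h import *
o=status.get_obs(); print(W2A(o['tool_pos']),o['wrist_force']@RA,o['qpos'].round(2))
im,d,p,T=cam('scene'); save('s5.png',cv2.resize(im[60:290,210:420],(640,600),interpolation=cv2.INTER_CUBIC))
for t in np.append(np.arange(0,1.45,.1),1.484):
    a=np.deg2rad(85)-t; c,s=np.cos(a),np.sin(a)
    x=.142-.215*c+.035*s+.01*s; z=.14+.215*s+.035*c+.025
    print(round(t,2),(A2W([x,.1,z])-o['tool_pos']).round(4).tolist())
E
```

```text
time_s: 11.22
tool_pos: [0.6203, -0.1649, 0.3743]
tool_rot: [0.756, 0.655, -0.002, -0.003]
wrist_force: [0.6, 0.6, -0.7]
grip_width: 0.007
grasp_force: 0.0
[0.20771566 0.09834481 0.37428156] [-0.64193526  0.54795516 -0.70920987] [-0.28  0.38  0.62  1.5  -0.22  1.34  0.22]
0.0 [0.0074, 0.039, 0.008]
0.1 [0.0105, 0.0606, 0.0085]
0.2 [0.0137, 0.0824, 0.0068]
0.3 [0.0168, 0.1039, 0.003]
0.4 [0.0199, 0.1251, -0.0029]
0.5 [0.0229, 0.1456, -0.0109]
0.6 [0.0258, 0.1653, -0.0209]
0.7 [0.0285, 0.1841, -0.0327]
0.8 [0.0311, 0.2016, -0.0464]
0.9 [0.0334, 0.2178, -0.0616]
1.0 [0.0356, 0.2324, -0.0783]
1.1 [0.0375, 0.2454, -0.0964]
1.2 [0.0391, 0.2566, -0.1155]
1.3 [0.0405, 0.2658, -0.1356]
1.4 [0.0415, 0.2731, -0.1565]
1.48 [0.0422, 0.2776, -0.1744]
```

View pics/s5.png

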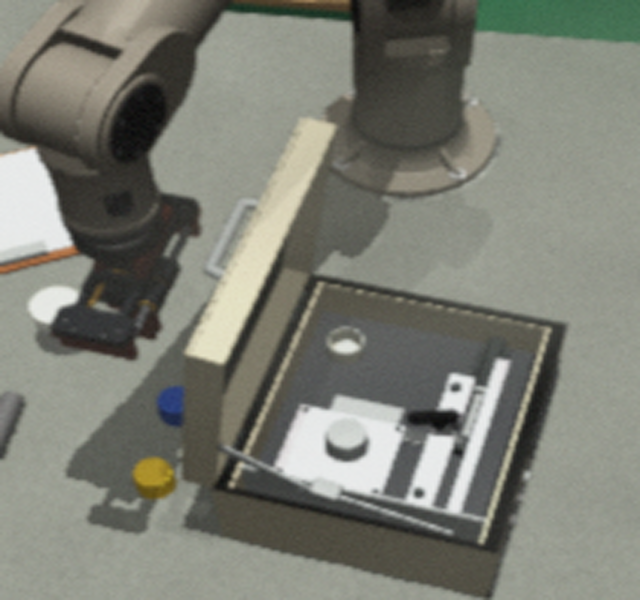

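Clear behind the lid: finger is at the back face, the stay is broken at (327,490). Closing along the arc.

```bash
python3 -m crank '{"xyz":[[0.003,0.015,0.008],[0.006,0.03,0.01],[0.0075,0.043,0.01],[0.0105,0.061,0.0085],[0.0137,0.0824,0.007],[0.0168,0.104,0.003],[0.0168,0.104,0.003]],"delta_rot":[[0,0,0],[0,0,0],[0,0,0],[0,0,0],[0,0,0],[0,0,0],[0,0,0]],"fingers":[0,0,0,0,0,0,0]}'
python3 - <<'E'
from h import *
o=status.get_obs(); print(W2A(o['tool_pos']),o['wrist_force']@RA,o['qpos'].round(2))
im,d,p,T=cam('scene'); save('s6.png',cv2.resize(im[60:290,210:420],(640,600),interpolation=cv2.INTER_CUBIC))
E
```

```text
time_s: 12.15
tool_pos: [0.6386, -0.0597, 0.3813]
tool_rot: [0.755, 0.656, 0.0, -0.001]
wrist_force: [-0.5, 1.0, 0.1]
grip_width: 0.007
grasp_force: 0.0
[0.10097375 0.10127539 0.3813142 ] [-0.8659486  -0.67159897  0.08388987] [-0.42  0.37  0.59  1.49 -0.21  1.34  0.04]
```

View pics/s6.png

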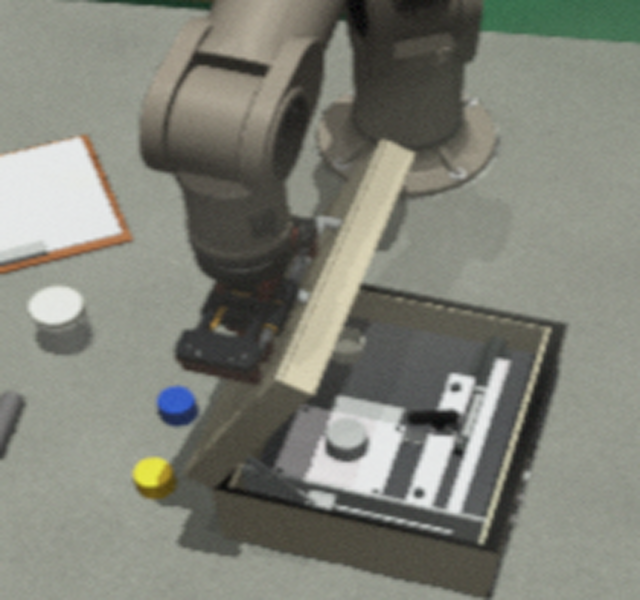

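```bash
python3 -m crank '{"xyz":[[0.003,0.021,-0.006],[0.006,0.0415,-0.014],[0.009,0.061,-0.024],[0.0117,0.08,-0.036],[0.0143,0.0976,-0.049],[0.0166,0.1138,-0.065],[0.019,0.1284,-0.081],[0.0207,0.1414,-0.099]],"delta_rot":[[0,0,0],[0,0,0],[0,0,0],[0,0,0],[0,0,0],[0,0,0],[0,0,0],[0,0,0]],"fingers":[0,0,0,0,0,0,0,0]}'
python3 - <<'E'
from h import *
o=status.get_obs(); print(W2A(o['tool_pos']),o['wrist_force']@RA,o['qpos'].round(2))
im,d,p,T=cam('scene'); save('s7.png',cv2.resize(im[60:290,210:420],(640,600),interpolation=cv2.INTER_CUBIC))
E
```

```text
time_s: 13.2
tool_pos: [0.6591, 0.079, 0.2819]
tool_rot: [0.756, 0.654, 0.0, -0.0]
wrist_force: [-0.2, -1.4, 0.0]
grip_width: 0.004
grasp_force: 0.7
[-0.03922841  0.10153063  0.28193747] [ 1.43738542 -0.01103928  0.0467899 ] [-0.58  0.47  0.53  1.57 -0.25  1.17 -0.15]
```

View pics/s7.png

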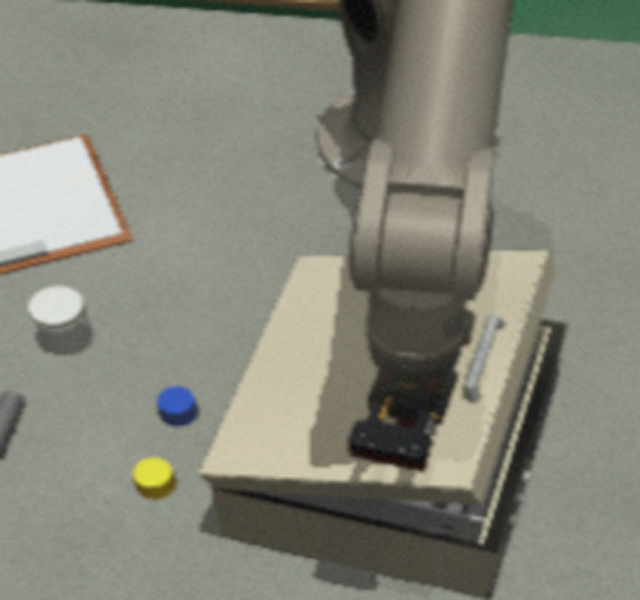

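Lid nearly shut, following under control; finish slowly.

```bash
python3 -m crank '{"xyz":[[0.001,0.006,-0.01],[0.0016,0.011,-0.019],[0.0025,0.016,-0.029],[0.003,0.02,-0.039],[0.0035,0.024,-0.049],[0.004,0.0277,-0.06],[0.0045,0.03,-0.069],[0.0047,0.031,-0.077]],"delta_rot":[[0,0,0],[0,0,0],[0,0,0],[0,0,0],[0,0,0],[0,0,0],[0,0,0],[0,0,0]],"fingers":[0,0,0,0,0,0,0,0]}'
python3 -m crank '{"xyz":[[0,0,-0.003],[0,0,-0.006],[0,0,-0.006],[0,0,-0.006]],"delta_rot":[[0,0,0],[0,0,0],[0,0,0],[0,0,0]],"fingers":[0,0,0,0]}'
```

```text
time_s: 14.25
tool_pos: [0.6636, 0.1095, 0.2055]
tool_rot: [0.756, 0.654, 0.0, -0.0]
wrist_force: [-1.1, 1.4, 1.7]
grip_width: 0.004
grasp_force: 0.6
time_s: 14.75
tool_pos: [0.6639, 0.1088, 0.2005]
tool_rot: [0.757, 0.654, 0.0, 0.0]
wrist_force: [-0.1, 0.4, 2.2]
grip_width: 0.003
grasp_force: 1.3
```

```bash
python3 -m crank '{"xyz":[[0,0,-0.002],[0,0,-0.004],[0,0,-0.006],[0,0,-0.006]],"delta_rot":[[0,0,0],[0,0,0],[0,0,0],[0,0,0]],"fingers":[0,0,0,0]}'
python3 -m crank '{"xyz":[[0,0,0.01],[0,0,0.05],[0,0,0.1],[0,0.03,0.15],[0,0.08,0.15],[0,0.13,0.15],[0,0.18,0.15],[0,0.18,0.15]],"delta_rot":[[0,0,0],[0,0,0],[0,0,0],[0,0,0],[0,0,0],[0,0,0],[0,0,0],[0,0,0]],"fingers":[0,0,0,0,0,0,0,0]}'
python3 - <<'E'
from h import *
im,d,p,T=cam('top')
C=W2A(cloud(d,p,T).reshape(-1,3)); m=(d.ravel()>0)&(C[:,2]>.12)&(C[:,2]<.2)&(abs(C[:,1])<.15)
for x in np.arange(-.13,.14,.03):
    s=C[m&(abs(C[:,0]-x)<.01)]; print(round(x,2),len(s),np.median(s[:,2]).round(4))
for t in ['film_roll_mid','disc_case_mid','sample_jar_mid','driver_mid']:
    for r in viewer.spot_in('top',t)[:1]: print(t,np.round(r['uv']))
E
```

```text
time_s: 15.25
tool_pos: [0.6639, 0.1088, 0.2001]
tool_rot: [0.757, 0.654, 0.002, -0.001]
wrist_force: [-16.3, -1.3, 37.3]
grip_width: 0.007
grasp_force: 18.7
time_s: 16.25
tool_pos: [0.6621, 0.2952, 0.3424]
tool_rot: [0.754, 0.657, -0.0, -0.001]
wrist_force: [-0.0, 0.6, -0.1]
grip_width: 0.008
grasp_force: 0.0
-0.13 733 0.1755
-0.1 802 0.1754
-0.07 803 0.1753
-0.04 811 0.1754
-0.01 812 0.1753
0.02 815 0.1754
0.05 818 0.1752
0.08 820 0.1753
0.11 822 0.1753
0.14 576 0.1747
film_roll_mid [199. 160.]
disc_case_mid [201. 253.]
driver_mid [450. 190.]
```

Lid is flat at z = 0.175 (fully shut), the arm is clear, and the other things are unmoved.

```bash
python3 -c "
from rig import ctrl
print(ctrl.hand_in())"
```

```text
the job is handed in; nothing more can be done
None
```

I handed the job in at about 16 s of the 58 s allowed, and the system gave no verdict: the guard was seen held in its notch before the lid closed over it, the stay is broken, and the lid lies flat and shut at z = 0.175 m. In the last clear views the sample stood in place, and the nearby things showed no real movement.

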